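# Fill the ball carrier and hold it level over the drain tray

### The job

Put spare steel balls from the wooden rack into the two empty pockets of the metal ball carrier where it stands, one ball in each, and leave the third spare in the rack. Then lift the full carrier by its handle, carry it without tipping it or losing a ball, and hold it level above the middle of the red drain tray, well clear of its rim (the plate some 10 cm above the rim) and not touching it. Finish while still holding it there: do not put it down; leave the other things on the bench alone.

Things in the scene. Friction and masses are not known exactly. Their poses are not given: they have to be found in the camera images.
- carrier_grip (a point): centre of the carrier's grip bar: a black flat bar 100 long (along x), 12 thick (across, y), 24 high, above the middle of the plate between the two rows of pockets, on two posts of 10 diameter at x = -38 and 38. The bar spans 46 to 70 above the plate's underside, this point is 58 above it; z is up
- carrier: ball carrier: loose grey metal plate 176 (x) x 150 (y) x 14 thick on the bench, six pockets in two rows of three along x, and a handle. Origin: centre of the underside; axes as for the grip bar. Empty 0.24 to 0.36 kg, full up to 0.87 kg; full, it hangs level from the bar's middle
- pocket0 (a point): centre of a ball seated in this pocket, at x = -60, y = -48, z = 26 in the carrier's frame. The pocket is a round hole of 18 diameter through the plate (top face 12 below this point) on whose rim the ball rests; a ball let go within 5 mm of the middle rolls in. Four of the six hold a ball at the start and two are empty; which two varies
- pocket1 (a point): centre of a ball seated in this pocket, at x = 0, y = -48, z = 26 in the carrier's frame. The pocket is a round hole of 18 diameter through the plate (top face 12 below this point) on whose rim the ball rests; a ball let go within 5 mm of the middle rolls in. Four of the six hold a ball at the start and two are empty; which two varies
- pocket2 (a point): centre of a ball seated in this pocket, at x = 60, y = -48, z = 26 in the carrier's frame. The pocket is a round hole of 18 diameter through the plate (top face 12 below this point) on whose rim the ball rests; a ball let go within 5 mm of the middle rolls in. Four of the six hold a ball at the start and two are empty; which two varies
- pocket3 (a point): centre of a ball seated in this pocket, at x = -60, y = 48, z = 26 in the carrier's frame. The pocket is a round hole of 18 diameter through the plate (top face 12 below this point) on whose rim the ball rests; a ball let go within 5 mm of the middle rolls in. Four of the six hold a ball at the start and two are empty; which two varies
- pocket4 (a point): centre of a ball seated in this pocket, at x = 0, y = 48, z = 26 in the carrier's frame. The pocket is a round hole of 18 diameter through the plate (top face 12 below this point) on whose rim the ball rests; a ball let go within 5 mm of the middle rolls in. Four of the six hold a ball at the start and two are empty; which two varies
- pocket5 (a point): centre of a ball seated in this pocket, at x = 60, y = 48, z = 26 in the carrier's frame. The pocket is a round hole of 18 diameter through the plate (top face 12 below this point) on whose rim the ball rests; a ball let go within 5 mm of the middle rolls in. Four of the six hold a ball at the start and two are empty; which two varies
- ball0_center (a point): centre of a bright steel ball, 28 diameter, 0.085 kg; starts in one of the carrier's pockets (all balls are alike; any may fill any pocket)
- ball1_center (a point): centre of a bright steel ball, 28 diameter, 0.085 kg; starts in one of the carrier's pockets (all balls are alike; any may fill any pocket)
- ball2_center (a point): centre of a bright steel ball, 28 diameter, 0.085 kg; starts in one of the carrier's pockets (all balls are alike; any may fill any pocket)
- ball3_center (a point): centre of a bright steel ball, 28 diameter, 0.085 kg; starts in one of the carrier's pockets (all balls are alike; any may fill any pocket)
- ball4_center (a point): centre of a bright steel ball, 28 diameter, 0.085 kg; a spare, starts in the wooden rack (all balls are alike; any may fill any pocket)
- ball5_center (a point): centre of a bright steel ball, 28 diameter, 0.085 kg; a spare, starts in the wooden rack (all balls are alike; any may fill any pocket)
- ball6_center (a point): centre of a bright steel ball, 28 diameter, 0.085 kg; a spare, starts in the wooden rack (all balls are alike; any may fill any pocket)
- seat0 (a point): centre of a ball seated in this seat of the spare rack: a wooden strip 180 (its x) x 46 x 14 thick, screwed to the bench, three holes of 18 diameter 60 apart along its x; this one at x = -60, 26 above the bench. All three hold a ball at the start
- seat1 (a point): centre of a ball seated in this seat of the spare rack: a wooden strip 180 (its x) x 46 x 14 thick, screwed to the bench, three holes of 18 diameter 60 apart along its x; this one at x = 0, 26 above the bench. All three hold a ball at the start
- seat2 (a point): centre of a ball seated in this seat of the spare rack: a wooden strip 180 (its x) x 46 x 14 thick, screwed to the bench, three holes of 18 diameter 60 apart along its x; this one at x = 60, 26 above the bench. All three hold a ball at the start
- drain_centre (a point): centre of the open red drain tray (352 x 212, 55 high, thin walls, standing on the bench, fixed), level with its rim, 55 above the bench
- piston: grey two-stroke piston standing crown up, 55x55x54 mm; a bystander, origin at the centre of its underside, to be left alone
- bush: black rubber bush lying flat, 34x34x14 mm; a bystander, origin at the centre of its underside, to be left alone
- pin: steel gudgeon pin lying, 46 long, 15 diameter mm; a bystander, origin at the centre of its underside, to be left alone
- plug: used spark plug lying, 77 long, about 22 thick mm; a bystander, origin at the centre of its underside, to be left alone

How it is judged:
On the way, in this order (a step that is already met when the one before it is completed fails the run):
1. all six pockets filled while the carrier still stands on the bench (distance between any of ball0_center, ball1_center, ball2_center, ball3_center, ball4_center, ball5_center, ball6_center and pocket0 below 0.006 m and distance between any of ball0_center, ball1_center, ball2_center, ball3_center, ball4_center, ball5_center, ball6_center and pocket1 below 0.006 m and distance between any of ball0_center, ball1_center, ball2_center, ball3_center, ball4_center, ball5_center, ball6_center and pocket2 below 0.006 m and distance between any of ball0_center, ball1_center, ball2_center, ball3_center, ball4_center, ball5_center, ball6_center and pocket3 below 0.006 m and distance between any of ball0_center, ball1_center, ball2_center, ball3_center, ball4_center, ball5_center, ball6_center and pocket4 below 0.006 m and distance between any of ball0_center, ball1_center, ball2_center, ball3_center, ball4_center, ball5_center, ball6_center and pocket5 below 0.006 m and height (world z) of carrier below 0.012 m), for 0.2 s.
2. the full carrier is lifted clear of the bench in the gripper (distance between any of ball0_center, ball1_center, ball2_center, ball3_center, ball4_center, ball5_center, ball6_center and pocket0 below 0.006 m and distance between any of ball0_center, ball1_center, ball2_center, ball3_center, ball4_center, ball5_center, ball6_center and pocket1 below 0.006 m and distance between any of ball0_center, ball1_center, ball2_center, ball3_center, ball4_center, ball5_center, ball6_center and pocket2 below 0.006 m and distance between any of ball0_center, ball1_center, ball2_center, ball3_center, ball4_center, ball5_center, ball6_center and pocket3 below 0.006 m and distance between any of ball0_center, ball1_center, ball2_center, ball3_center, ball4_center, ball5_center, ball6_center and pocket4 below 0.006 m and distance between any of ball0_center, ball1_center, ball2_center, ball3_center, ball4_center, ball5_center, ball6_center and pocket5 below 0.006 m and height (world z) of carrier above 0.04 m and contact force between carrier and the fingers above 1 N), for 0.2 s.
At the end, for the whole second after the job is handed in: held at rest in the gripper: the plate's underside 100 to 280 mm above the bench, its centre within 50 mm of the drain tray's centre seen from above, tilt under 0.10 rad, a ball within 6 mm of its seated place in all six pockets, one spare still in a rack seat (distance between any of ball0_center, ball1_center, ball2_center, ball3_center, ball4_center, ball5_center, ball6_center and pocket0 below 0.006 m and distance between any of ball0_center, ball1_center, ball2_center, ball3_center, ball4_center, ball5_center, ball6_center and pocket1 below 0.006 m and distance between any of ball0_center, ball1_center, ball2_center, ball3_center, ball4_center, ball5_center, ball6_center and pocket2 below 0.006 m and distance between any of ball0_center, ball1_center, ball2_center, ball3_center, ball4_center, ball5_center, ball6_center and pocket3 below 0.006 m and distance between any of ball0_center, ball1_center, ball2_center, ball3_center, ball4_center, ball5_center, ball6_center and pocket4 below 0.006 m and distance between any of ball0_center, ball1_center, ball2_center, ball3_center, ball4_center, ball5_center, ball6_center and pocket5 below 0.006 m and (distance between any of ball0_center, ball1_center, ball2_center, ball3_center, ball4_center, ball5_center, ball6_center and seat0 below 0.006 m or distance between any of ball0_center, ball1_center, ball2_center, ball3_center, ball4_center, ball5_center, ball6_center and seat1 below 0.006 m or distance between any of ball0_center, ball1_center, ball2_center, ball3_center, ball4_center, ball5_center, ball6_center and seat2 below 0.006 m) and height (world z) of carrier between 0.1 and 0.28 m and angle between carrier's own z axis and vertical below 0.1 rad and horizontal distance between carrier and drain_centre below 0.05 m and contact force between carrier and the fingers above 1 N and linear speed of carrier below 0.03 m/s and angular speed of carrier below 0.15 rad/s); the arm keeps its last pose, push and grip.
It fails at once if the carrier is tipped by more than 0.3 rad (angle between carrier's own z axis and vertical above 0.3 rad).
It fails at once if a ball falls onto the bench or into the drain tray (height (world z) of any of ball0_center, ball1_center, ball2_center, ball3_center, ball4_center, ball5_center, ball6_center below 0.02 m).
It fails at once if the piston, bush, gudgeon pin or spark plug is moved by more than 30 mm (distance of any of piston, bush, pin, plug from where it was at the start of the episode above 0.03 m).
It also fails if it takes over 72 s, if anything falls off the work surface, if the arm or the gripper's body presses on something with over 40 N, if the wrist force passes 120 N, or if a joint passes its speed limit or range.

### The arm

A 6-joint arm with a two-finger parallel gripper is mounted at the origin on a cart in front of the work surface, level with it; the furniture and walls round the work are solid. World frame = base frame: x ahead of the robot, y to its left, z up, the work surface at z = 0. Lengths are in m, angles in rad, forces in N, time in s.
With the tool pointing down it reaches from about 0.375 to 0.9 m from the base axis. Payload 3.1 kg.
Tool frame: the origin (TCP) lies at the very end of the fingers, on their centre line; the grasp point (between the pads) lies 19 mm behind it; z points along the fingers, y is the direction in which the jaws open and shut (so a half turn about z gives the same grasp; the last joint's range is limited). The gripper opens to 87 mm and grips with 3 to 60 N. Pads are 19 mm wide; open, the fingers measure 117 mm over their backs; the gripper's body (75 mm by 190 mm) begins 51 mm behind the grasp point.
Start: joints at [-1.454, 0.527, 1.433, -0, 1.181, -0.178], TCP at [0.182, -0.598, 0.223] pointing down, gripper open.
Joint ranges: [-3.08, 3.08], [-0.75, 2.2], [0.22, 2.44], [-1.43, 4.57], [0, 2.65], [-2.85, 2.85]. Speed limits (rad/s): [2.79, 2.79, 3.14, 3.14, 3.14, 3.14].

### API

Orientations are given as a unit quaternion [x, y, z, w].
In Python, from rig import robot gives the robot as it stands.
- The arm moves only by the tool arm_command, never from a script. Its argument "targets" is a list of rows, each a list of 5 numbers: the shift along the tool's x, y, z in cm, then the turn about the tool's z in rad, then the finger opening in cm, from 0 to 8.7. In form: [[dx, dy, dz, spin, hand], ...]. A call has 1 to 5 rows; each row is the pose to reach, as a shift and turn from the pose commanded when the call began, along the tool's axes at that moment; what a row does not reach only later rows make up. A row lasts 1/8 s, in which the tool goes at most 62.5 mm and 10.7 degrees, less where a joint would pass 70% of its speed; a pose out of reach is approached as far as the arm can. A call with a gripper value outside its range is refused whole. The fingers move at their own pace and stop on an object; "newtons" is the grip in N (left out, the last holds). Time passes only in rows, so rows that repeat a pose let the fingers close. It gives the time, the measured TCP pose, the force and the opening at its end, in the units of the state.
- robot.get_obs(): the state, without advancing time (a new reading comes with each control period).
- robot.camera(name): name is "scene" or "top" or "wrist"; returns (picture, depth): 480x640x3 uint8, red, green, blue; 480x640 float32, m along the optical axis (not along the pixel's ray), 0 where there is no reading.
- robot.camera_model(name): a dict with "mtx" (3x3 intrinsics, pixels), "k1" (the pictures are not rectified: a ray, as slopes to the right and down, at radius r is drawn at 1 + k1 r^2 times it, then the intrinsics apply), "extrinsics" (4x4, takes a point from world to camera coordinates). Camera axes: x right, y up, looking along -z (the intrinsics and any distortion apply to the point x, -y, -z); pixel columns grow to the right and rows downward; lengths in m; the calibration is good to about 2 mm. A picture is of the moment at which its call begins: read the wrist's pose just before it. camera_model takes no time and is no camera call; for the wrist camera it gives the pose at the moment of the call.
- robot.hand_in(): hands the job in, once; it reports no verdict.
The state is a dict: "time": time; "q": joint angles; "joint_velocities": joint speeds; "joint_torque": joint torques, N m; "position": TCP position; "tool_rot": TCP orientation; "ft_force": force on the tool from outside, world axes, zero at the start; "moment": the same for the moment, N m; "grip_width": finger opening in m.
Only numpy, scipy, OpenCV 4.12 (cv2) and the standard library are available. Lean on these libraries where they do the work, as an engineer would, in place of code of your own. Each camera call takes 0.05 s, during which the arm holds its last target.

## Working session

There is one attempt and no reset: what is moved stays moved. The work goes in short steps, Python scripts to look and compute and a tool call to move; the robot and the scene stay as the last step left them, time stands still between calls to the robot, and variables do not carry over. Pictures are saved under pics/ and viewed, and the job is handed in when it is done.

Besides the shell and the picture viewer there is one more tool, called after "Request:" in YAML: its name, and indented under it one key for each argument. arm_command: Moves the arm, as the interface text tells. Its arguments: {"type":"object","properties":{"targets":{"type":"array","items":{"type":"array","items":{"type":"number"}}},"newtons":{"type":"number"}},"required":["targets"]}

```bash
mkdir -p pics; cat > h.py <<'E'
import numpy as np, cv2, sys
from rig import robot
from scipy.spatial.transform import Rotation as R
def snap(name,fn):
    m=robot.camera_model(name); p,d=robot.camera(name)
    cv2.imwrite('pics/'+fn+'.png',p[:,:,::-1]); np.savez('pics/'+fn+'.npz',p=p,d=d,K=m['mtx'],k1=m['k1'],E=m['extrinsics'])
def ray(fn,u,v):
    z=np.load('pics/'+fn+'.npz'); K=np.array(z['K']);k1=float(z['k1']);E=np.array(z['E'])
    x=(u-K[0,2])/K[0,0]; y=(v-K[1,2])/K[1,1]
    rd=np.hypot(x,y); r=rd
    for _ in range(30): r=rd/(1+k1*r*r)
    s=r/rd if rd>0 else 1
    dc=np.array([x*s,-y*s,-1]); Rw=E[:3,:3].T
    return -Rw@E[:3,3], Rw@dc
def atz(fn,u,v,h):
    c,d=ray(fn,u,v); return c+d*(h-c[2])/d[2]
def dep(fn,u,v):
    z=np.load('pics/'+fn+'.npz'); c,d=ray(fn,u,v); return c+d*z['d'][int(v),int(u)]
def proj(fn,P):
    z=np.load('pics/'+fn+'.npz'); K=np.array(z['K']);k1=float(z['k1']);E=np.array(z['E'])
    p=E[:3,:3]@np.array(P)+E[:3,3]; x,y=p[0]/-p[2],-p[1]/-p[2]; s=1+k1*(x*x+y*y)
    return K[0,0]*x*s+K[0,2],K[1,1]*y*s+K[1,2]
E
python3 - <<'E'
from h import *
np.set_printoptions(precision=4,suppress=True)
snap('top','top0');snap('scene','scene0')
o=robot.get_obs()
for k in o: print(k,o[k])
for n in('top','scene','wrist'):print(robot.camera_model(n))
E
```

```text
time 0.1
q [-1.4535  0.5284  1.4338 -0.      1.1814 -0.1785]
joint_velocities [ 0.0007  0.0004 -0.0027 -0.0006  0.0016 -0.0001]
joint_torque [ -0.0003 -44.0984 -17.715    0.0635   0.0534  -0.    ]
position [ 0.1821 -0.5972  0.2217]
tool_rot [ 0.9891  0.1474  0.     -0.001 ]
ft_force [ 0.3047  0.299  -1.337 ]
moment [-0.0206 -0.0386 -0.0054]
grip_width 0.0869282887924348
{'mtx': array([[525.9856,   0.    , 312.0675],
       [  0.    , 525.9856, 233.0389],
       [  0.    ,   0.    ,   1.    ]]), 'k1': -0.08705079368805482, 'extrinsics': array([[-0.0146, -0.9999,  0.0042,  0.0866],
       [ 0.9982, -0.0143,  0.0574, -0.5658],
       [-0.0573,  0.0051,  0.9983, -1.5052],
       [ 0.    ,  0.    ,  0.    ,  1.    ]])}
{'mtx': array([[530.9871,   0.    , 320.21  ],
       [  0.    , 530.9871, 244.1787],
       [  0.    ,   0.    ,   1.    ]]), 'k1': -0.11982399489166469, 'extrinsics': array([[-0.7307, -0.6826, -0.0114,  0.4763],
       [ 0.4212, -0.4639,  0.7794, -0.2679],
       [-0.5373,  0.5647,  0.6264, -0.9969],
       [ 0.    ,  0.    ,  0.    ,  1.    ]])}
{'mtx': array([[339.627 ,   0.    , 319.1386],
       [  0.    , 339.627 , 237.4976],
       [  0.    ,   0.    ,   1.    ]]), 'k1': -0.061175005001652405, 'extrinsics': array([[ 0.2921, -0.9564, -0.0019, -0.6245],
       [ 0.9195,  0.2813, -0.2745,  0.0343],
       [ 0.263 ,  0.0784,  0.9616, -0.3907],
       [ 0.    ,  0.    ,  0.    ,  1.    ]])}
```

View pics/top0.png

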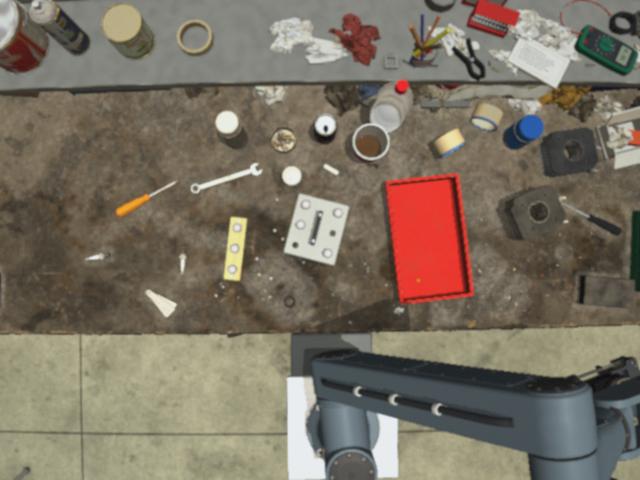

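View pics/scene0.png

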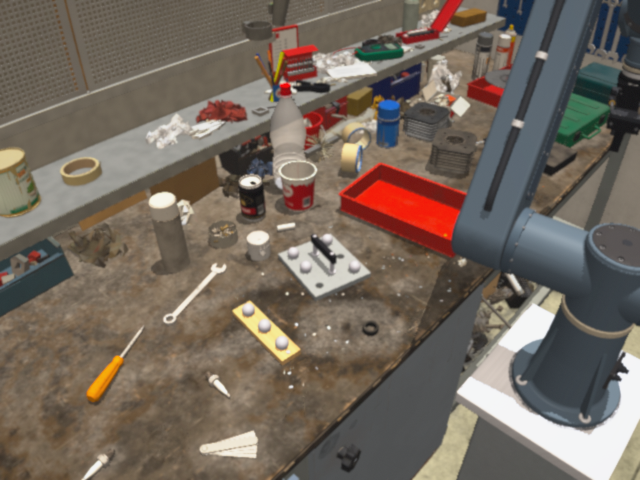

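```bash
python3 - <<'E'
import cv2
p=cv2.imread('pics/top0.png'); cv2.imwrite('pics/t0c.png',cv2.resize(p[180:290,215:365],None,fx=5,fy=5,interpolation=cv2.INTER_CUBIC))
p=cv2.imread('pics/scene0.png'); cv2.imwrite('pics/s0c.png',cv2.resize(p[220:370,225:385],None,fx=4.5,fy=4,interpolation=cv2.INTER_CUBIC))
from h import *
np.set_printoptions(precision=4,suppress=True)
for u,v in[(387,182),(458,174),(472,297),(400,303)]: print(atz('top0',u,v,.055))
E
```

```text
[ 0.707  -0.1365  0.055 ]
[ 0.728  -0.3415  0.055 ]
[ 0.3771 -0.3711  0.055 ]
[ 0.3643 -0.1656  0.055 ]
```

View pics/t0c.png

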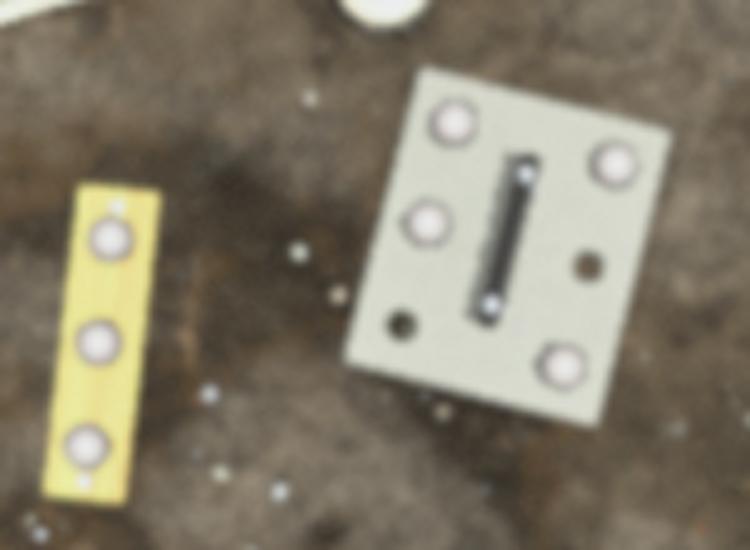

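View pics/s0c.png

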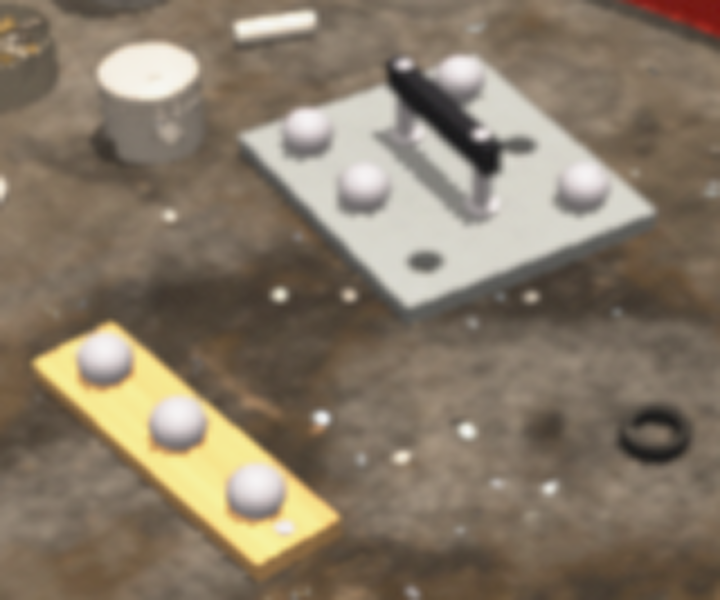

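```bash
cat > fit.py <<'E'
from h import *
from scipy.optimize import least_squares
np.set_printoptions(precision=4,suppress=True)
def px(cx,cy): return (215+(cx+.5)/5-.5,180+(cy+.5)/5-.5)
# carrier frame, x = far (approx +X world)
obs=[((60,48,26),(454,122)),((0,48,26),(427,223)),((-60,48,14),(402,325)),((60,-48,26),(613,164)),((0,-48,14),(588,266)),((-60,-48,26),(561,366)),
((88,75,14),(423,67)),((88,-75,14),(672,131)),((-88,-75,14),(598,427)),((-88,75,14),(345,362)),((38,0,70),(526,174)),((-38,0,70),(491,304))]
rack=[((60,0,26),(111,240)),((0,0,26),(99,343)),((-60,0,26),(87,446)),((90,23,14),(77,184)),((90,-23,14),(162,190)),((-90,-23,14),(125,506)),((-90,23,14),(43,498))]
def W(P,p): 
    c,s=np.cos(p[2]),np.sin(p[2]); x,y,z=np.array(P)/1000
    return np.array([p[0]+c*x-s*y,p[1]+s*x+c*y,z])
def fit(ob,p0):
    f=lambda p:np.concatenate([np.array(proj('top0',W(P,p)))-px(*q) for P,q in ob])
    r=least_squares(f,p0); return r.x,r.fun
if __name__=='__main__':
    for n,ob,p0 in(('car',obs,[.55,0,0]),('rack',rack,[.5,.2,0])):
        p,res=fit(ob,p0); print(n,p,np.abs(res).max(),res.round(2))
        for P,q in ob[:6]: print(P,W(P,p))
E
python3 fit.py
```

```text
car [ 0.5795  0.0662 -0.2676] 0.4591421614509841 [-0.06  0.18  0.1   0.07 -0.04  0.01  0.39  0.1   0.05  0.06  0.44  0.04
 -0.39  0.07 -0.25  0.13 -0.46 -0.35 -0.12 -0.36  0.05 -0.12  0.25  0.17]
(60, 48, 26) [0.65   0.0967 0.026 ]
(0, 48, 26) [0.5922 0.1125 0.026 ]
(-60, 48, 14) [0.5343 0.1284 0.014 ]
(60, -48, 26) [0.6247 0.0041 0.026 ]
(0, -48, 14) [0.5668 0.0199 0.014 ]
(-60, -48, 26) [0.5089 0.0358 0.026 ]
rack [ 0.5259  0.3023 -0.1191] 0.7700622450261108 [-0.1  -0.08 -0.04  0.05  0.04  0.25  0.6   0.33 -0.71  0.77 -0.2  -0.6
  0.42 -0.7 ]
(60, 0, 26) [0.5855 0.2952 0.026 ]
(0, 0, 26) [0.5259 0.3023 0.026 ]
(-60, 0, 26) [0.4663 0.3094 0.026 ]
(90, 23, 14) [0.618  0.3145 0.014 ]
(90, -23, 14) [0.6125 0.2688 0.014 ]
(-90, -23, 14) [0.4338 0.2902 0.014 ]
```

```bash
cat >> h.py <<'E'
def go(x,y,z,yaw):
    o=robot.get_obs(); r=R.from_quat(o['tool_rot']); M=r.as_matrix()
    d=M.T@(np.array([x,y,z])-o['position'])*100
    cur=np.arctan2(M[1,0],M[0,0]); s=-(yaw-cur); s=(s+np.pi)%(2*np.pi)-np.pi
    print('t',o['time'],'pos',o['position'],'yaw',round(cur,3),'tilt',np.round(M[2],3),'MOVE',d.round(2),'spin',round(s,3),'q6',o['q'][5],'dist',np.linalg.norm(d))
E
python3 -c "
from h import *
go(.45,-.25,.24,-.119); go(.5,.25,.22,-.119)"
```

```text
t 0.1 pos [ 0.1821233  -0.59718021  0.22167473] yaw 0.296 tilt [ 0.    -0.002 -1.   ] MOVE [ 35.74 -25.41  -1.77] spin 0.415 q6 -0.1784823068169484 dist 43.88938869656324
t 0.1 pos [ 0.1821233  -0.59718021  0.22167473] yaw 0.296 tilt [ 0.    -0.002 -1.   ] MOVE [ 55.1  -71.77   0.32] spin 0.415 q6 -0.1784823068169484 dist 90.48550803816129
```

Request:
arm_command:
  targets:
    - [36, -25.4, -2, 0.15, 5]
    - [36, -25.4, -2, 0.3, 5]
    - [36, -25.4, -2, 0.415, 5]
    - [36, -25.4, -2, 0.415, 5]
    - [36, -25.4, -2, 0.415, 5]

```text
time: 0.72
position: [0.3746, -0.3495, 0.2366]
tool_rot: [0.998, -0.06, -0.0, -0.0]
ft_force: [0.4, 0.2, 0.0]
grip_width: 0.0516
```

```bash
python3 -c "
from h import *
go(.45,-.25,.24,-.119); go(.5,.26,.22,-.119)"
```

```text
t 0.725 pos [ 0.37459585 -0.34949976  0.23658292] yaw -0.12 tilt [-0. -0. -1.] MOVE [  6.3  -10.78  -0.34] spin -0.001 q6 0.7211507445664537 dist 12.489060857255675
t 0.725 pos [ 0.37459585 -0.34949976  0.23658292] yaw -0.12 tilt [-0. -0. -1.] MOVE [  5.17 -62.01   1.68] spin -0.001 q6 0.7211507445664537 dist 62.24878701092854
```

Request:
arm_command:
  targets:
    - [5, -31, 0, 0, 5]
    - [5, -31, 0, 0, 5]
    - [5, -31, 0, 0, 5]
    - [5, -31, 0, 0, 5]
    - [5, -31, 0, 0, 5]

```text
time: 1.35
position: [0.46, -0.049, 0.2366]
tool_rot: [0.998, -0.06, 0.0, 0.0]
ft_force: [-0.1, -0.3, 0.2]
grip_width: 0.0499
```

Request:
arm_command:
  targets:
    - [0, -31, 0, 0, 5]
    - [0, -31, 0, 0, 5]
    - [0, -31, 0, 0, 5]
    - [0, -31, 0, 0, 5]
    - [0, -31, 0, 0, 5]

```text
time: 1.98
position: [0.4964, 0.2591, 0.2364]
tool_rot: [0.998, -0.059, -0.0, 0.0]
ft_force: [0.2, -0.5, 0.4]
grip_width: 0.0502
```

```bash
python3 -c "
from h import *
go(.5,.26,.22,-.119)
snap('wrist','w1')"
```

```text
t 1.975 pos [0.49644361 0.25906074 0.23644061] yaw -0.119 tilt [-0.  0. -1.] MOVE [ 0.34 -0.14  1.64] spin 0.0 q6 1.9710220661854054 dist 1.6847069355506894
```

View pics/w1.png

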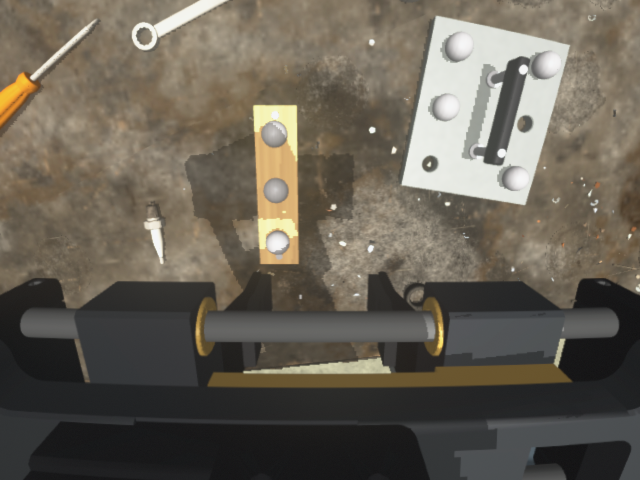

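```bash
python3 - <<'E'
import cv2
p=cv2.imread('pics/w1.png'); 
a=cv2.resize(p[95:270,240:315],None,fx=4,fy=4,interpolation=cv2.INTER_CUBIC)
b=cv2.resize(p[5:215,390:580],None,fx=4,fy=3.3333,interpolation=cv2.INTER_CUBIC)
b=cv2.resize(p[10:210,395:575],None,fx=3,fy=3,interpolation=cv2.INTER_CUBIC)
cv2.imwrite('pics/w1a.png',a[:600]);cv2.imwrite('pics/w1b.png',b)
g=cv2.cvtColor(a,cv2.COLOR_BGR2GRAY)
E
```

```text
(no output)
```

View pics/w1a.png

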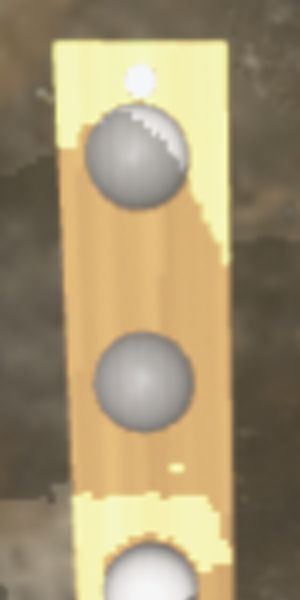

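View pics/w1b.png

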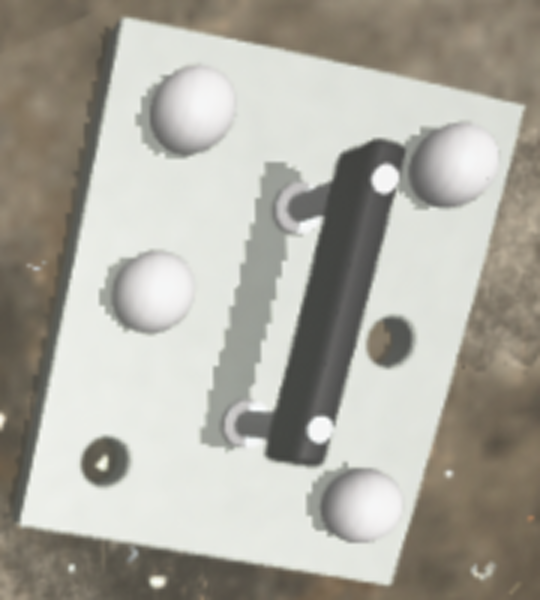

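```bash
python3 - <<'E'
from fit import *
def F(ob,p0,fn,x0,y0,k):
    f=lambda p:np.concatenate([np.array(proj(fn,W(P,p)))-(x0+(q[0]+.5)/k-.5,y0+(q[1]+.5)/k-.5) for P,q in ob])
    r=least_squares(f,p0); return r.x,r.fun
car=[((60,48,26),(194,109)),((0,48,26),(153,290)),((-60,48,14),(105,461)),((60,-48,26),(455,164)),((0,-48,14),(390,341)),((-60,-48,26),(361,505)),
((88,75,14),(124,18)),((88,-75,14),(524,104)),((-88,-75,14),(391,584)),((-88,75,14),(21,524)),((38,0,70),(385,179)),((-38,0,70),(320,430))]
rk=[((60,0,26),(137,156)),((0,0,26),(144,382)),((-60,0,26),(151,590)),((90,23,14),(55,41)),((90,-23,14),(227,41))]
for ob,p0,b in((car,[.58,.066,-.27],(395,10,3)),(rk,[.526,.3,-.12],(240,95,4))):
    p,r=F(ob,p0,'w1',*b); print(p,r.round(2))
    for P,q in ob[:6]: print(P,W(P,p))
E
```

```text
[ 0.5776  0.067  -0.2669] [-0.04 -0.17  0.44  0.47  0.13  0.11  0.39  0.01  0.25  0.06  0.88  0.24
 -0.5  -0.44  0.07  0.31 -0.28  0.18 -0.48  0.13 -0.48 -0.17 -0.24 -0.5 ]
(60, 48, 26) [0.6481 0.0975 0.026 ]
(0, 48, 26) [0.5903 0.1133 0.026 ]
(-60, 48, 14) [0.5324 0.1291 0.014 ]
(60, -48, 26) [0.6228 0.0049 0.026 ]
(0, -48, 14) [0.5649 0.0207 0.014 ]
(-60, -48, 26) [0.5071 0.0365 0.026 ]
[ 0.5243  0.3029 -0.1217] [ 0.21 -0.1   0.05 -0.02 -0.1   0.22 -0.03  0.03 -0.13 -0.09]
(60, 0, 26) [0.5838 0.2956 0.026 ]
(0, 0, 26) [0.5243 0.3029 0.026 ]
(-60, 0, 26) [0.4647 0.3102 0.026 ]
(90, 23, 14) [0.6164 0.3148 0.014 ]
(90, -23, 14) [0.6108 0.2692 0.014 ]
```

```bash
python3 -c "
from h import *
go(.4655,.3098,.017,-.120);go(.4655,.3098,.10,-.120)"
```

```text
t 2.025 pos [0.49731384 0.26629349 0.23673233] yaw -0.115 tilt [ 0.002 -0.007 -1.   ] MOVE [-3.7  -3.8  21.99] spin 0.005 q6 1.97321711496837 dist 22.624595836619402
t 2.025 pos [0.49731384 0.26629349 0.23673233] yaw -0.115 tilt [ 0.002 -0.007 -1.   ] MOVE [-3.68 -3.86 13.7 ] spin 0.005 q6 1.97321711496837 dist 14.697165361986897
```

Request:
arm_command:
  targets:
    - [-3.7, -3.8, 6, 0, 5]
    - [-3.7, -3.8, 12, 0, 5]
    - [-3.7, -3.8, 12, 0, 5]
    - [-3.7, -3.8, 12, 0, 5]

```text
time: 2.52
position: [0.465, 0.2987, 0.1168]
tool_rot: [0.998, -0.06, -0.0, 0.0]
ft_force: [0.4, -0.4, 0.4]
grip_width: 0.0498
```

```bash
python3 -c "
from h import *
go(.4655,.3098,.017,-.120)
snap('wrist','w2')
go(.4655,.3098,.017,-.120)"
```

```text
t 2.525 pos [0.4649819  0.29871274 0.11676616] yaw -0.119 tilt [-0.  0. -1.] MOVE [-0.08 -1.11  9.98] spin 0.001 q6 2.059287782055057 dist 10.038167971487882
t 2.575 pos [0.46618282 0.29893827 0.11799944] yaw -0.12 tilt [ 0.002 -0.001 -1.   ] MOVE [-0.22 -1.06 10.1 ] spin 0.0 q6 2.059329732926237 dist 10.15841033300927
```

View pics/w2.png

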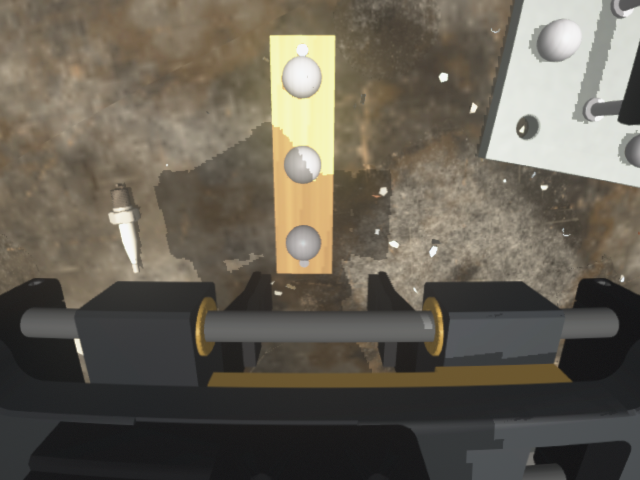

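```bash
python3 -c "
from h import *
for p in((303,243),(302,163),(301.5,77)):print(atz('w2',*p,.026))"
```

```text
[0.46437605 0.3104719  0.026     ]
[0.52505618 0.30319006 0.026     ]
[0.58332332 0.29588697 0.026     ]
```

Request:
arm_command:
  targets:
    - [-0.1, -1.1, 3, 0, 5]
    - [-0.1, -1.1, 6, 0, 5]
    - [-0.1, -1.1, 9, 0, 5]
    - [-0.1, -1.1, 9.9, 0, 5]
    - [-0.1, -1.1, 9.9, 0, 5]

```text
time: 3.2
position: [0.4663, 0.3101, 0.019]
tool_rot: [0.998, -0.06, 0.001, -0.001]
ft_force: [0.9, -0.1, -0.2]
grip_width: 0.0503
```

Request:
arm_command:
  targets:
    - [0, 0, 0, 0, 2.4]
    - [0, 0, 0, 0, 2.4]
    - [0, 0, 0, 0, 2.4]
    - [0, 0, 0, 0, 2.4]
  newtons: 15

```text
time: 3.7
position: [0.4656, 0.3109, 0.0184]
tool_rot: [0.998, -0.06, 0.001, -0.001]
ft_force: [0.0, 2.7, 3.7]
grip_width: 0.0268
```

Request:
arm_command:
  targets:
    - [0, 0, 0, 0, 2.2]
    - [0, 0, -1, 0, 2.2]
    - [0, 0, -3, 0, 2.2]
    - [0, 0, -6, 0, 2.2]
    - [0, 0, -9, 0, 2.2]

```text
time: 4.32
position: [0.4638, 0.3091, 0.1082]
tool_rot: [0.998, -0.059, -0.001, 0.001]
ft_force: [-0.9, 0.5, -0.2]
grip_width: 0.0271
```

```bash
python3 -c "
from h import *
snap('wrist','w3')
go(.5335,.1288,.11,-.267)"
```

```text
t 4.375 pos [0.46619843 0.3102701  0.11201644] yaw -0.119 tilt [ 0.004 -0.002 -1.   ] MOVE [ 8.83 17.22  0.21] spin 0.148 q6 2.0782752015044164 dist 19.355868134106643
```

View pics/w3.png

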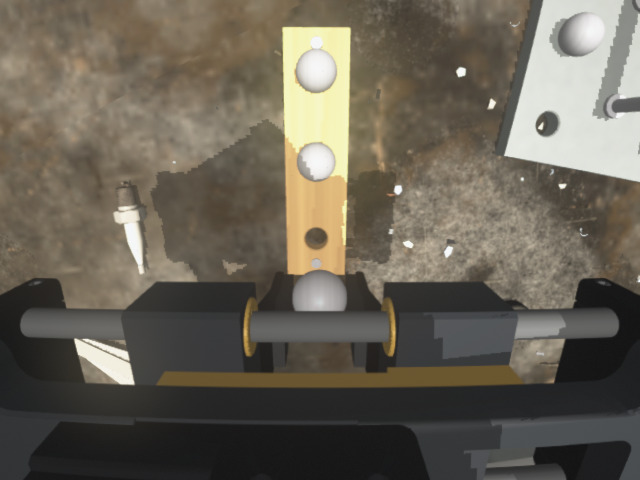

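Request:
arm_command:
  targets:
    - [2, 4, 0, 0.05, 2.2]
    - [4.4, 8.6, 0, 0.1, 2.2]
    - [7, 13.5, 0, 0.148, 2.2]
    - [8.8, 17.2, 0, 0.148, 2.2]
    - [8.8, 17.2, 0, 0.148, 2.2]

```text
time: 5.0
position: [0.5325, 0.1256, 0.1074]
tool_rot: [0.991, -0.135, -0.0, 0.001]
ft_force: [-0.4, -0.2, -0.8]
grip_width: 0.0265
```

```bash
python3 -c "
from h import *
snap('wrist','w4')
go(.5335,.1288,.019,-.267)
for z in (.12,): print(atz('w4',319.5,297,z))"
```

```text
t 5.05 pos [0.53135578 0.1272181  0.10728394] yaw -0.27 tilt [-0.002  0.001 -1.   ] MOVE [ 0.18 -0.22  8.83] spin -0.003 q6 1.8718015252896691 dist 8.83241460974429
[0.53434655 0.12389403 0.12      ]
```

View pics/w4.png

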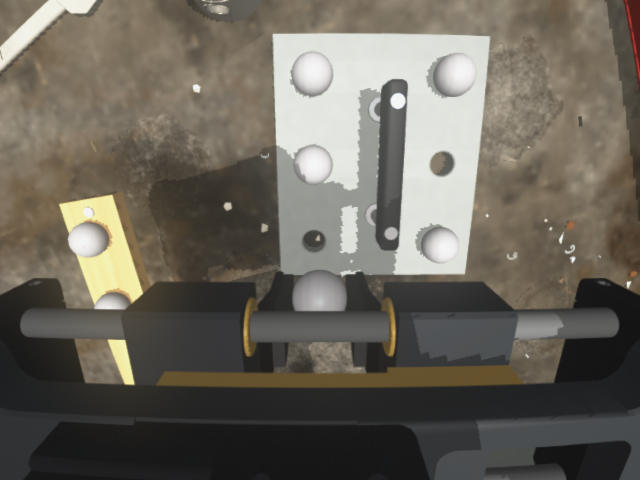

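```bash
python3 -c "
from h import *
print(atz('w4',314,240.5,.014))
for p in((313.5,163.5),(312.5,73.5),(440,244),(455,74)): print(atz('w4',*p,.026))
print(atz('w4',442,163.5,.014))
import fit
for P in((-60,48,26),(0,48,26),(60,48,26),(-60,-48,26),(60,-48,26),(0,-48,26)): print(P,fit.W(P,(.5785,.0666,-.267)))"
```

```text
[0.53268918 0.12866075 0.014     ]
[0.59057405 0.11250924 0.026     ]
[0.64761259 0.09710472 0.026     ]
[0.50784766 0.03649638 0.026     ]
[0.62276401 0.00484483 0.026     ]
[0.56468021 0.02058595 0.014     ]
(-60, 48, 26) [0.5333 0.1287 0.026 ]
(0, 48, 26) [0.5912 0.1129 0.026 ]
(60, 48, 26) [0.649  0.0971 0.026 ]
(-60, -48, 26) [0.508  0.0361 0.026 ]
(60, -48, 26) [0.6237 0.0045 0.026 ]
(0, -48, 26) [0.5658 0.0203 0.026 ]
```

Request:
arm_command:
  targets:
    - [0.1, -0.25, 3, 0, 2.2]
    - [0.1, -0.25, 6, 0, 2.2]
    - [0.1, -0.25, 8, 0, 2.2]
    - [0.1, -0.25, 8.7, 0, 2.2]
    - [0.1, -0.25, 8.7, 0, 2.2]

```text
time: 5.68
position: [0.5329, 0.1317, 0.0206]
tool_rot: [0.991, -0.133, -0.0, 0.0]
ft_force: [0.5, 0.4, -0.8]
grip_width: 0.0267
```

```bash
python3 -c "
from h import *
go(.533,.1287,.019,-.267)
snap('wrist','w5');snap('scene','s5')
import cv2
p=cv2.imread('pics/s5.png');cv2.imwrite('pics/s5c.png',cv2.resize(p[200:340,230:390],None,fx=4,fy=4))
print(robot.get_obs()['ft_force'])"
```

```text
t 5.675 pos [0.5328585  0.13165827 0.0206408 ] yaw -0.266 tilt [-0.001  0.    -1.   ] MOVE [0.09 0.28 0.16] spin 0.001 q6 1.875481191523197 dist 0.338579738116894
[-0.00996514  0.77603592 -1.00605124]
```

View pics/s5c.png

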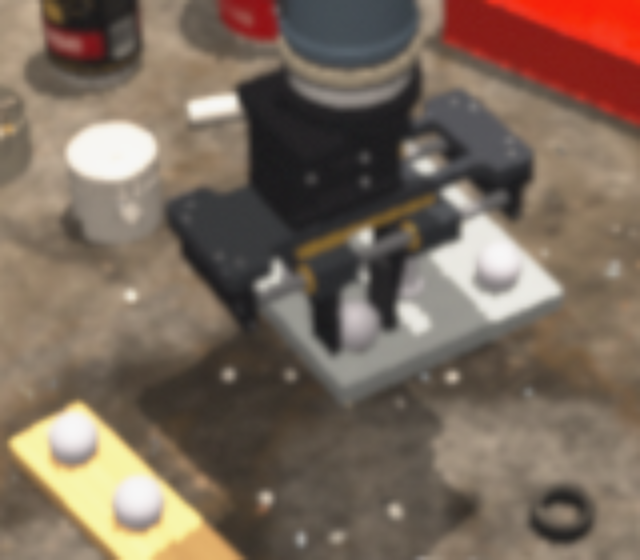

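View pics/w5.png

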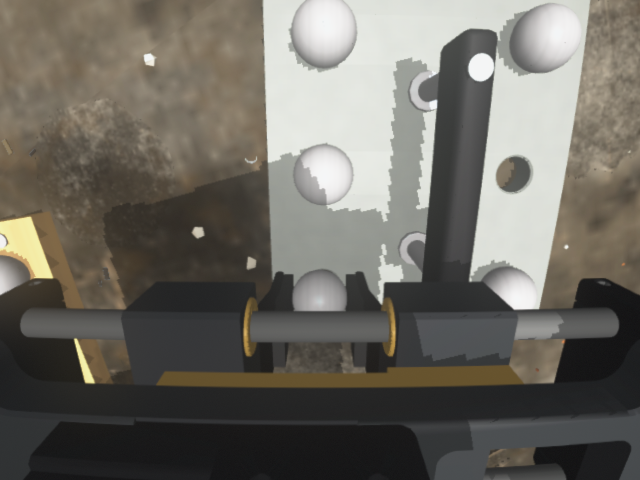

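Request:
arm_command:
  targets:
    - [0.05, 0.25, 0.1, 0, 2.2]
    - [0.05, 0.25, 0.1, 0, 2.2]
    - [0.05, 0.25, 0.15, 0, 2.2]

```text
time: 6.15
position: [0.5334, 0.1283, 0.0195]
tool_rot: [0.991, -0.133, 0.0, -0.0]
ft_force: [-0.3, 0.3, -0.7]
grip_width: 0.0267
```

```bash
python3 -c "
from h import *
go(.533,.1287,.019,-.267)"
```

```text
t 6.15 pos [0.53335905 0.12833448 0.01950986] yaw -0.267 tilt [ 0.001 -0.    -1.   ] MOVE [-0.04 -0.03  0.05] spin -0.0 q6 1.870540465132662 dist 0.07228265831617157
```

Good. Open gently, then rise.

Request:
arm_command:
  targets:
    - [0, 0, 0, 0, 3.0]
    - [0, 0, 0, 0, 3.4]
    - [0, 0, 0, 0, 3.6]
    - [0, 0, 0, 0, 3.6]

```text
time: 6.65
position: [0.5332, 0.1284, 0.0192]
tool_rot: [0.991, -0.133, 0.0, -0.0]
ft_force: [1.1, 0.2, -0.7]
grip_width: 0.036
```

Request:
arm_command:
  targets:
    - [0, 0, -2, 0, 3.6]
    - [0, 0, -5, 0, 3.6]
    - [0, 0, -9, 0, 3.6]
    - [0, 0, -11, 0, 4]
    - [0, 0, -11, 0, 5]

```text
time: 7.28
position: [0.5344, 0.1285, 0.1308]
tool_rot: [0.991, -0.133, 0.002, -0.0]
ft_force: [-0.7, 0.3, 0.7]
grip_width: 0.0441
```

```bash
python3 -c "
from h import *
go(.525,.303,.12,-.12)
snap('wrist','w6')"
```

```text
t 7.275 pos [0.5343567  0.12851211 0.13079866] yaw -0.267 tilt [ 0.004 -0.001 -1.   ] MOVE [ -5.51 -16.58   1.08] spin -0.147 q6 1.8705705473093888 dist 17.50719348312065
```

View pics/w6.png

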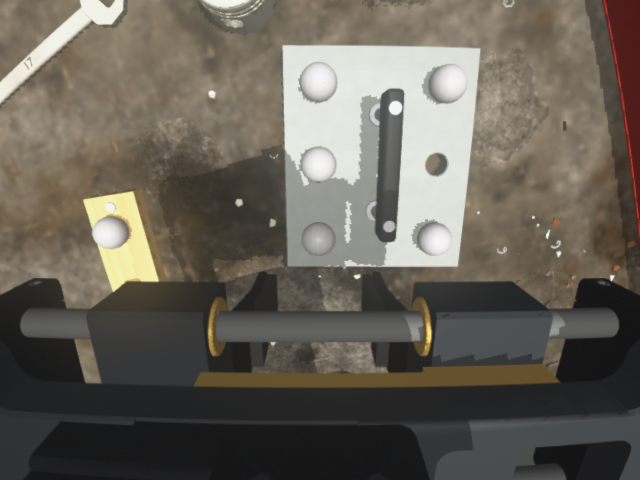

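Request:
arm_command:
  targets:
    - [-5.5, -16.6, 1, -0.05, 5]
    - [-5.5, -16.6, 1, -0.1, 5]
    - [-5.5, -16.6, 1, -0.147, 5]
    - [-5.5, -16.6, 1, -0.147, 5]
    - [-5.5, -16.6, 1, -0.147, 5]

```text
time: 7.95
position: [0.5229, 0.3024, 0.1177]
tool_rot: [0.998, -0.06, -0.001, 0.001]
ft_force: [0.5, 0.2, -0.1]
grip_width: 0.0501
```

Request:
arm_command:
  targets:
    - [0, 0, 0, 0, 5]
    - [0, 0, 0, 0, 5]

```text
time: 8.2
position: [0.5242, 0.3017, 0.1191]
tool_rot: [0.998, -0.061, -0.0, 0.0]
ft_force: [0.6, -0.7, -0.8]
grip_width: 0.05
```

```bash
python3 -c "
from h import *
go(.5247,.303,.018,-.12)"
```

```text
t 8.2 pos [0.52423287 0.3017026  0.11912941] yaw -0.122 tilt [-0.  0. -1.] MOVE [ 0.03 -0.14 10.11] spin -0.002 q6 2.030907525344321 dist 10.113880872603275
```

Request:
arm_command:
  targets:
    - [0, -0.1, 3, 0, 5]
    - [0, -0.1, 6, 0, 5]
    - [0, -0.1, 9, 0, 5]
    - [0, -0.1, 10.1, 0, 5]
    - [0, -0.1, 10.1, 0, 5]

```text
time: 8.82
position: [0.524, 0.3035, 0.0179]
tool_rot: [0.998, -0.061, -0.001, 0.0]
ft_force: [0.3, 0.5, 0.4]
grip_width: 0.05
```

Request:
arm_command:
  targets:
    - [0, 0, 0, 0, 2.4]
    - [0, 0, 0, 0, 2.2]
    - [0, 0, 0, 0, 2.2]
    - [0, 0, 0, 0, 2.2]
    - [0, 0, 0, 0, 2.2]

```text
time: 9.45
position: [0.5245, 0.3042, 0.0188]
tool_rot: [0.998, -0.06, 0.001, -0.0]
ft_force: [-0.1, -1.1, 4.7]
grip_width: 0.0267
```

Request:
arm_command:
  targets:
    - [0, 0, -1, 0, 2.2]
    - [0, 0, -3, 0, 2.2]
    - [0, 0, -6, 0, 2.2]
    - [0, 0, -9, 0, 2.2]
    - [0, 0, -11, 0, 2.2]

```text
time: 10.07
position: [0.5242, 0.3042, 0.1299]
tool_rot: [0.998, -0.06, 0.001, -0.0]
ft_force: [0.8, -0.2, -0.7]
grip_width: 0.027
```

```bash
python3 -c "
from h import *
go(.5653,.0205,.13,-.267)
snap('wrist','w7')"
```

```text
t 10.075 pos [0.5242142  0.30422034 0.12987119] yaw -0.12 tilt [ 0.001 -0.001 -1.   ] MOVE [ 7.480e+00  2.768e+01 -2.000e-02] spin 0.147 q6 2.0324574415404033 dist 28.667977166799176
```

View pics/w7.png

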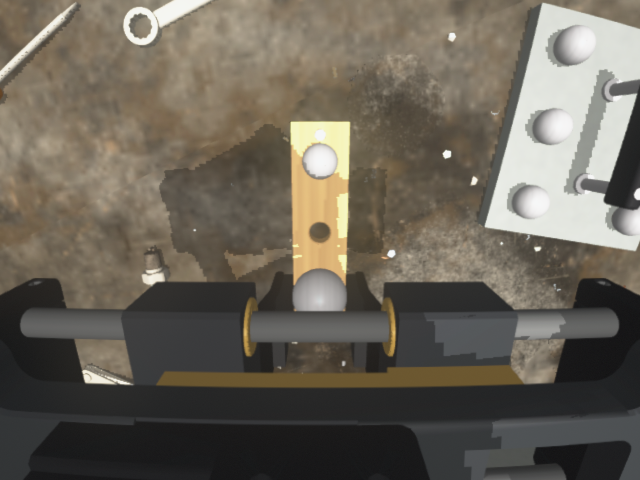

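Request:
arm_command:
  targets:
    - [1.3, 4.7, 0, 0.05, 2.2]
    - [2.8, 10.4, 0, 0.1, 2.2]
    - [4.4, 16.2, 0, 0.147, 2.2]
    - [5.9, 22, 0, 0.147, 2.2]
    - [7.5, 27.6, 0, 0.147, 2.2]

```text
time: 10.75
position: [0.565, 0.0193, 0.1278]
tool_rot: [0.991, -0.133, -0.0, -0.0]
ft_force: [0.2, -0.2, -0.6]
grip_width: 0.0267
```

Request:
arm_command:
  targets:
    - [0, 0, 0, 0, 2.2]
    - [0, 0, 0, 0, 2.2]
    - [0, 0, 0, 0, 2.2]

```text
time: 11.12
position: [0.5647, 0.0226, 0.1279]
tool_rot: [0.991, -0.132, -0.001, -0.0]
ft_force: [0.1, 0.6, -1.3]
grip_width: 0.0268
```

```bash
python3 -c "
from h import *
go(.5653,.0205,.05,-.267)
snap('wrist','w8')"
```

```text
t 11.125 pos [0.5646643  0.02264142 0.12794574] yaw -0.265 tilt [-0.001 -0.    -1.   ] MOVE [0.13 0.19 7.79] spin 0.002 q6 1.6780365208938766 dist 7.797773661477301
```

View pics/w8.png

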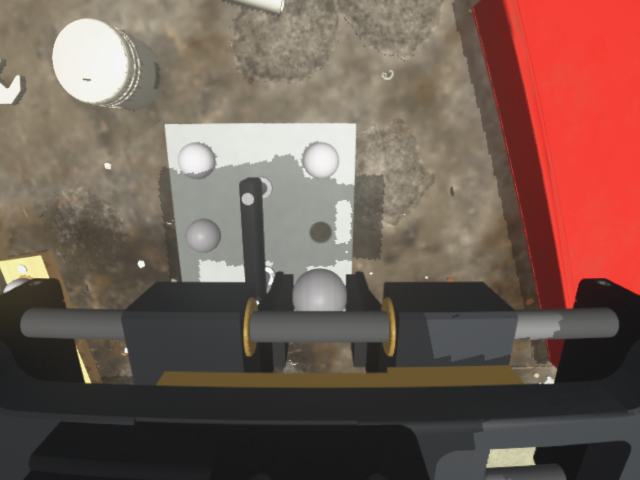

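```bash
python3 -c "
from h import *
print(atz('w8',320.5,231.5,.014),atz('w8',321,160,.026),atz('w8',196.5,160.5,.026))
go(.5653,.0205,.05,-.267)"
```

```text
[0.56519287 0.0203425  0.014     ] [0.62265337 0.00447784 0.026     ] [0.64775996 0.09673007 0.026     ]
t 11.175 pos [0.56480376 0.02273046 0.12802082] yaw -0.265 tilt [-0.001 -0.    -1.   ] MOVE [0.11 0.2  7.8 ] spin 0.002 q6 1.677951070107631 dist 7.805427620562277
```

Request:
arm_command:
  targets:
    - [0.1, 0.2, 3, 0, 2.2]
    - [0.1, 0.2, 6, 0, 2.2]
    - [0.1, 0.2, 8, 0, 2.2]
    - [0.1, 0.2, 8, 0, 2.2]
    - [0.1, 0.2, 8, 0, 2.2]

```text
time: 11.8
position: [0.5664, 0.0196, 0.0488]
tool_rot: [0.991, -0.133, 0.001, 0.0]
ft_force: [-1.0, 0.2, -1.1]
grip_width: 0.0265
```

```bash
python3 -c "
from h import *
go(.5653,.0205,.0195,-.267)"
```

```text
t 11.8 pos [0.56637456 0.01960527 0.04883921] yaw -0.266 tilt [ 0.001 -0.    -1.   ] MOVE [-0.13 -0.06  2.93] spin 0.001 q6 1.6740340897740031 dist 2.937251082850301
```

Request:
arm_command:
  targets:
    - [-0.1, -0.1, 1.2, 0, 2.2]
    - [-0.1, -0.1, 2.4, 0, 2.2]
    - [-0.1, -0.1, 2.9, 0, 2.2]
    - [-0.1, -0.1, 2.9, 0, 2.2]

```text
time: 12.3
position: [0.5651, 0.0206, 0.019]
tool_rot: [0.991, -0.134, -0.0, -0.001]
ft_force: [0.5, 2.9, 0.6]
grip_width: 0.027
```

```bash
python3 -c "
from h import *
go(.5653,.0205,.0195,-.267)"
```

```text
t 12.3 pos [0.5651228  0.02063706 0.01899482] yaw -0.268 tilt [-0.001 -0.001 -1.   ] MOVE [ 0.02  0.01 -0.05] spin -0.001 q6 1.675963754199083 dist 0.05526183581202997
```

Request:
arm_command:
  targets:
    - [0, 0, 0, 0, 3.0]
    - [0, 0, 0, 0, 3.4]
    - [0, 0, 0, 0, 3.6]
    - [0, 0, 0, 0, 3.6]

```text
time: 12.8
position: [0.5652, 0.0199, 0.0192]
tool_rot: [0.991, -0.133, 0.0, 0.0]
ft_force: [-1.0, -0.5, 1.2]
grip_width: 0.0356
```

Request:
arm_command:
  targets:
    - [0, 0, -2, 0, 3.6]
    - [0, 0, -5, 0, 3.6]
    - [0, 0, -9, 0, 3.6]
    - [-6, 0, -13, 0, 3.6]
    - [-6, 0, -13, 0, 3.6]

```text
time: 13.42
position: [0.5045, 0.0367, 0.151]
tool_rot: [0.991, -0.133, -0.0, 0.0]
ft_force: [-0.3, -0.6, -0.4]
grip_width: 0.0361
```

```bash
python3 -c "
from h import *
snap('wrist','w9')
go(.578,.0667,.12,-.267)"
```

```text
t 13.475 pos [0.50517065 0.03662115 0.15079963] yaw -0.266 tilt [ 0.  0. -1.] MOVE [ 6.23 -4.82  3.08] spin 0.001 q6 1.68873147096959 dist 8.460182296553388
```

View pics/w9.png

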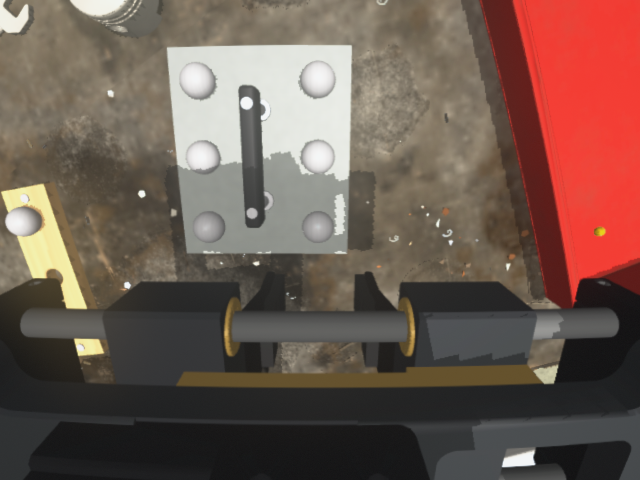

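```bash
python3 -c "
from h import *
a=atz('w9',246.5,103,.07);b=atz('w9',252,213.5,.07);print(a,b,(a+b)/2,np.arctan2(*(a-b)[1::-1]))
B=[atz('w9',*p,.026) for p in((198,80.5),(203,157),(209,227),(318.5,79),(318,156),(318,227))]
print(np.mean(B,0),B)
go(.578,.0667,.12,-.267)"
```

```text
[0.61368291 0.05694307 0.07      ] [0.53995513 0.07701343 0.07      ] [0.57681902 0.06697825 0.07      ] -0.2657821988867088
[0.57718432 0.06634203 0.026     ] [array([0.6472706, 0.0963158, 0.026    ]), array([0.58987747, 0.11267191, 0.026     ]), array([0.53188725, 0.1284836 , 0.026     ]), array([0.62232538, 0.00417874, 0.026     ]), array([0.56504783, 0.02022964, 0.026     ]), array([0.50669738, 0.03617249, 0.026     ])]
t 13.475 pos [0.50517065 0.03662115 0.15079963] yaw -0.266 tilt [ 0.  0. -1.] MOVE [ 6.23 -4.82  3.08] spin 0.001 q6 1.68873147096959 dist 8.460182296553388
```

Request:
arm_command:
  targets:
    - [3, -2.4, 1, 0, 3.6]
    - [6.2, -4.8, 3, 0, 3.6]
    - [6.2, -4.8, 3, 0, 3.6]
    - [6.2, -4.8, 3, 0, 3.6]
    - [6.2, -4.8, 3, 0, 3.6]

```text
time: 14.1
position: [0.579, 0.0655, 0.1191]
tool_rot: [0.991, -0.133, -0.0, 0.0]
ft_force: [-0.3, -0.6, -0.3]
grip_width: 0.036
```

```bash
python3 -c "
from h import *
go(.578,.0667,.039,-.267)"
```

```text
t 14.1 pos [0.57901764 0.0655039  0.11913704] yaw -0.268 tilt [-0.001  0.    -1.   ] MOVE [-0.12 -0.09  8.01] spin -0.001 q6 1.759558576403006 dist 8.015243092749483
```

Request:
arm_command:
  targets:
    - [-0.1, -0.1, 2.5, 0, 3.6]
    - [-0.1, -0.1, 5, 0, 3.6]
    - [-0.1, -0.1, 7, 0, 3.6]
    - [-0.1, -0.1, 8, 0, 3.6]
    - [-0.1, -0.1, 8, 0, 3.6]

```text
time: 14.72
position: [0.5786, 0.0669, 0.0391]
tool_rot: [0.991, -0.133, -0.0, 0.0]
ft_force: [-0.1, 0.3, -0.0]
grip_width: 0.036
```

```bash
python3 -c "
from h import *
go(.578,.0667,.039,-.267)
snap('wrist','w10')"
```

```text
t 14.725 pos [0.57860832 0.06687286 0.0391022 ] yaw -0.268 tilt [-0.001  0.    -1.   ] MOVE [-0.05  0.03  0.01] spin -0.001 q6 1.761705209080229 dist 0.0640611112484985
```

View pics/w10.png

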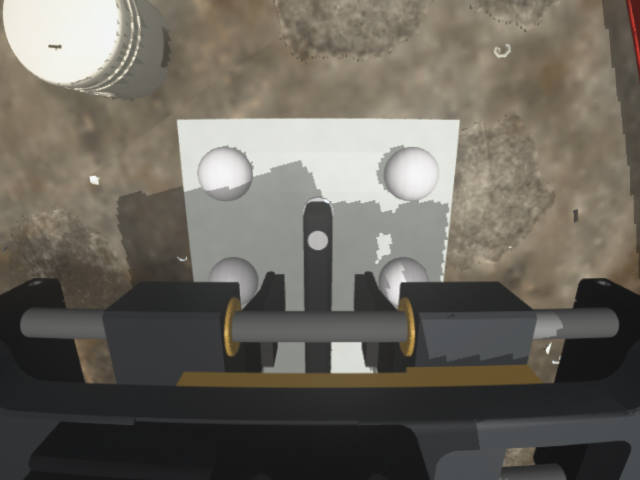

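Bar is centred between the fingers (318). Close slowly, full grip.

Request:
arm_command:
  targets:
    - [0, 0, 0, 0, 2.4]
    - [0, 0, 0, 0, 1.6]
    - [0, 0, 0, 0, 1.2]
    - [0, 0, 0, 0, 0.8]
    - [0, 0, 0, 0, 0.4]
  newtons: 25

```text
time: 15.4
position: [0.5793, 0.0673, 0.0395]
tool_rot: [0.991, -0.133, 0.0, -0.0]
ft_force: [-0.9, 0.6, 2.6]
grip_width: 0.0117
```

Request:
arm_command:
  targets:
    - [0, 0, 0, 0, 0]
    - [0, 0, 0, 0, 0]
    - [0, 0, 0, 0, 0]
  newtons: 58

```text
time: 15.78
position: [0.5793, 0.0672, 0.0395]
tool_rot: [0.991, -0.133, 0.0, -0.0]
ft_force: [-0.7, 2.1, 4.7]
grip_width: 0.0115
```

Request:
arm_command:
  targets:
    - [0, 0, -0.2, 0, 0]
    - [0, 0, -0.5, 0, 0]
    - [0, 0, -1, 0, 0]
    - [0, 0, -1.5, 0, 0]
    - [0, 0, -2, 0, 0]

```text
time: 16.4
position: [0.579, 0.067, 0.0595]
tool_rot: [0.991, -0.133, -0.0, 0.0]
ft_force: [0.0, 0.3, -7.6]
grip_width: 0.0113
```

```bash
python3 -c "
from h import *
go(.544,-.254,.225,-.267)
snap('wrist','w11')
print(robot.get_obs())"
```

```text
t 16.4 pos [0.57904475 0.06703505 0.05950115] yaw -0.267 tilt [-0.  0. -1.] MOVE [  5.1   31.89 -16.55] spin -0.0 q6 1.7617534048599655 dist 36.28794682108874
{'time': 16.45, 'q': array([-7.62394744e-02,  6.98512287e-01,  1.66347365e+00, -1.51797955e-05,
        7.78401230e-01,  1.76175867e+00]), 'joint_velocities': array([ 0.00010372,  0.00091587, -0.00279226,  0.00016993, -0.0230371 ,
       -0.00043141]), 'joint_torque': array([-1.19183999e-01, -4.71638489e+01, -1.17445913e+01,  2.51297337e-03,
        9.64854669e-03,  9.97219140e-04]), 'position': array([0.57950747, 0.06705296, 0.06024305]), 'tool_rot': array([ 9.91089205e-01, -1.33198441e-01,  6.02057226e-04, -2.92315663e-05]), 'ft_force': array([ 0.20924075, -0.37100492, -7.78489839]), 'moment': array([-0.01180753, -0.05351924,  0.00284102]), 'grip_width': 0.011572702065315467}
```

View pics/w11.png

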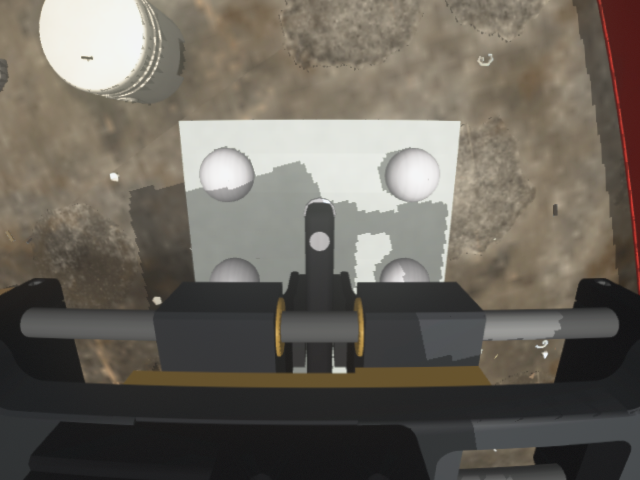

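Request:
arm_command:
  targets:
    - [0, 0, -0.8, 0, 0]
    - [0, 0, -2, 0, 0]
    - [0, 0, -3.5, 0, 0]
    - [0, 0, -5, 0, 0]
    - [0, 0, -6.5, 0, 0]

```text
time: 17.08
position: [0.5792, 0.0671, 0.1256]
tool_rot: [0.991, -0.133, 0.0, -0.0]
ft_force: [0.5, 0.6, -7.8]
grip_width: 0.0115
```

Request:
arm_command:
  targets:
    - [0, 0, -1.5, 0, 0]
    - [0, 0, -3, 0, 0]
    - [0, 0, -4.5, 0, 0]
    - [0, 0, -6, 0, 0]
    - [0, 0, -7, 0, 0]

```text
time: 17.7
position: [0.5794, 0.0671, 0.1954]
tool_rot: [0.991, -0.133, 0.001, -0.0]
ft_force: [0.4, -0.4, -7.8]
grip_width: 0.0116
```

```bash
python3 -c "
from h import *
go(.544,-.254,.195,-.267)
snap('wrist','w12');snap('scene','s12')"
```

```text
t 17.7 pos [0.57936118 0.06707062 0.19537539] yaw -0.267 tilt [ 0.001 -0.    -1.   ] MOVE [ 5.07 31.9   0.04] spin -0.0 q6 1.7617778540427012 dist 32.301222336419315
```

View pics/s12.png

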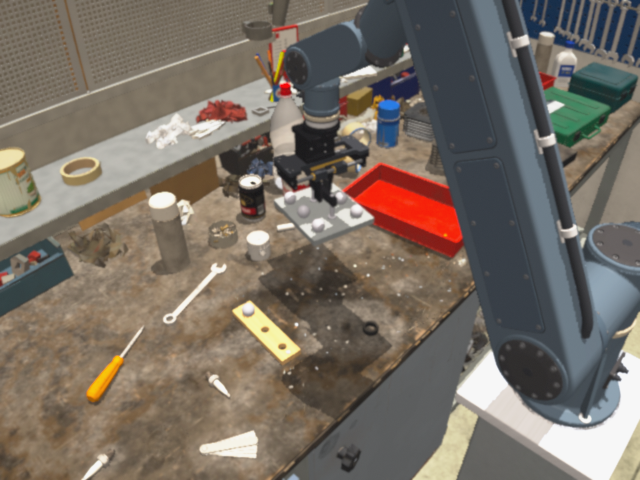

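View pics/w12.png

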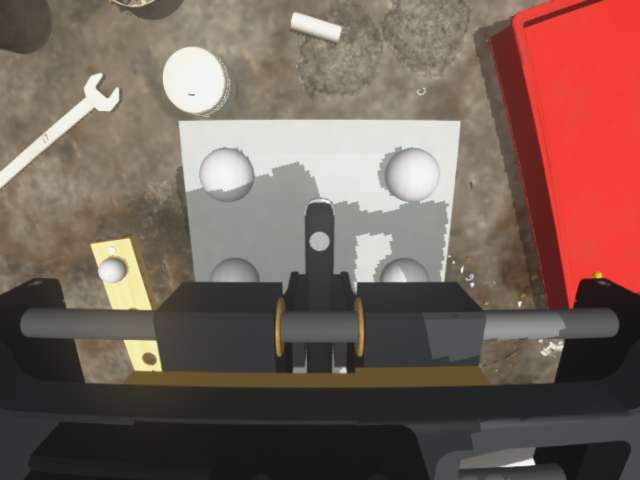

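Request:
arm_command:
  targets:
    - [0.1, 0.5, 0, 0, 0]
    - [0.25, 1.5, 0, 0, 0]
    - [0.5, 3, 0, 0, 0]
    - [0.8, 5, 0, 0, 0]
    - [1.1, 7, 0, 0, 0]

```text
time: 18.42
position: [0.571, -0.0052, 0.1941]
tool_rot: [0.991, -0.133, -0.0, 0.0]
ft_force: [0.3, 0.0, -8.2]
grip_width: 0.0115
```

Request:
arm_command:
  targets:
    - [0.35, 2.2, 0, 0, 0]
    - [0.7, 4.4, 0, 0, 0]
    - [1.05, 6.6, 0, 0, 0]
    - [1.4, 8.8, 0, 0, 0]
    - [1.75, 11, 0, 0, 0]

```text
time: 19.05
position: [0.5586, -0.1161, 0.1943]
tool_rot: [0.991, -0.134, 0.0, 0.0]
ft_force: [-1.0, 0.5, -7.6]
grip_width: 0.0112
```

Request:
arm_command:
  targets:
    - [0.35, 2.2, 0, 0, 0]
    - [0.7, 4.4, 0, 0, 0]
    - [1, 6.4, 0, 0, 0]
    - [1.3, 8.1, 0, 0, 0]
    - [1.5, 9.5, 0, 0, 0]

```text
time: 19.68
position: [0.5483, -0.2108, 0.1942]
tool_rot: [0.991, -0.133, 0.0, -0.0]
ft_force: [0.2, 0.2, -7.5]
grip_width: 0.0114
```

Request:
arm_command:
  targets:
    - [0.2, 1.3, 0, 0, 0]
    - [0.4, 2.5, 0, 0, 0]
    - [0.55, 3.5, 0, 0, 0]
    - [0.65, 4.1, 0, 0, 0]
    - [0.7, 4.4, 0, 0, 0]

```text
time: 20.3
position: [0.5435, -0.2541, 0.1942]
tool_rot: [0.991, -0.133, -0.0, -0.0]
ft_force: [0.1, 0.3, -7.7]
grip_width: 0.0116
```

Request:
arm_command:
  targets:
    - [0, 0, 0, 0, 0]
    - [0, 0, 0, 0, 0]
    - [0, 0, 0, 0, 0]
    - [0, 0, 0, 0, 0]
    - [0, 0, 0, 0, 0]

```text
time: 20.92
position: [0.5436, -0.2538, 0.1942]
tool_rot: [0.991, -0.133, 0.0, -0.0]
ft_force: [0.1, 0.3, -8.7]
grip_width: 0.0115
```

```bash
python3 -c "
from h import *
go(.544,-.254,.195,-.267)
snap('wrist','w13');snap('top','t13');snap('scene','s13')
go(.544,-.254,.195,-.267)
c=cv2.imread
cv2.imwrite('pics/c13.png',cv2.resize(np.hstack([c('pics/t13.png')[130:330,200:500],c('pics/s13.png')[130:330,240:540]]),(800,267)))
for u,v in[(387,182),(458,174),(472,297),(400,303)]: print(atz('top0',u,v,.055))"
```

```text
t 20.925 pos [ 0.54359086 -0.2538316   0.19423406] yaw -0.267 tilt [-0. -0. -1.] MOVE [ 0.04  0.01 -0.08] spin -0.0 q6 1.2149002810796263 dist 0.08845459446040063
t 21.075 pos [ 0.54355371 -0.25390431  0.19421511] yaw -0.267 tilt [-0. -0. -1.] MOVE [ 0.05 -0.   -0.08] spin -0.0 q6 1.2148304916644905 dist 0.09079514183640908
[ 0.70703683 -0.13650572  0.055     ]
[ 0.72803707 -0.34154809  0.055     ]
[ 0.37705132 -0.37111626  0.055     ]
[ 0.3643297  -0.16555177  0.055     ]
```

View pics/c13.png

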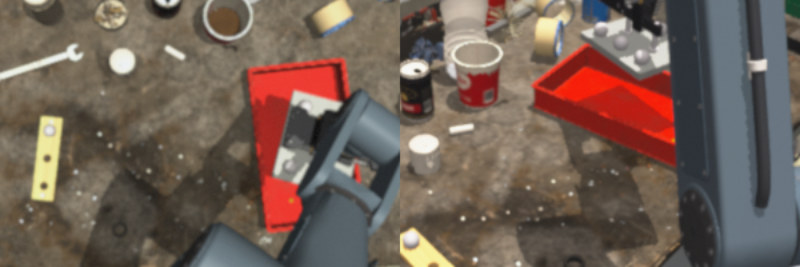

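View pics/w13.png

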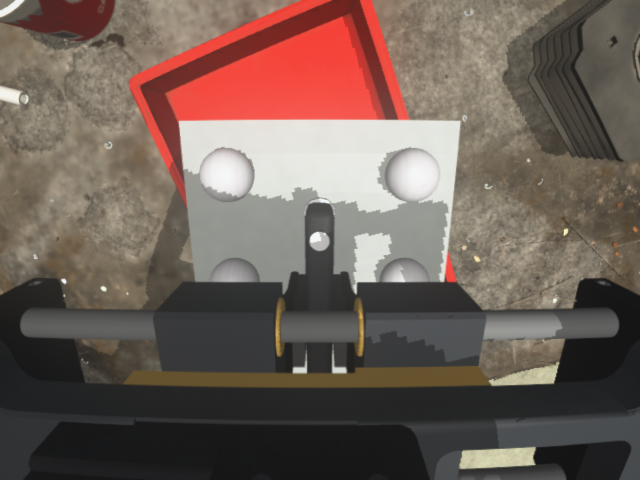

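```bash
python3 -c "
from h import *
print(robot.get_obs()['ft_force'],robot.hand_in())"
```

```text
the job is handed in; nothing more can be done
[ 0.40393431  0.1367539  -6.97711398] None
```

I filled the two empty pockets with balls from two of the rack seats and left the third spare in its seat. I then lifted the full carrier by its bar at 58 N and carried it to the drain tray. I handed the job in at about 21 s with the carrier still held there.

**Position at the end:** the tool was at rest at (0.544, -0.254, 0.194), over the tray centre I measured from the top camera. That puts the plate's underside about 0.155 m above the bench, roughly 10 cm above the tray rim.

**Tilt and grip:** the tool read vertical, and the plate looked unchanged against the gripper in the wrist pictures. The fingers stood at 11.5 mm on the bar.

**Balls:** a wrist picture before the lift showed all six pockets filled. After the carry, the wrist camera saw only the four balls in its view, because the gripper hides the two at the near end. For those two I relied on the carried load, which stayed mostly at 7.5 to 8.2 N from lift to tray. The last two single readings were 8.7 N and 7.0 N, which I took as sensor noise.

**Other checks:** top and wrist camera positions differed by up to 2 mm, within the stated calibration. In the last pictures the third spare was in its seat. I did not touch the bystanders, and those in view looked unmoved.

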